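Crack open the blotting manifold with the wedge

ROBOT

A 6-joint arm with a two-finger parallel gripper is mounted at the origin on a cart in front of the work surface, level with it; the furniture and walls round the work are solid. World frame = base frame: x ahead of the robot, y to its left, z up, the work surface at z = 0. Lengths are in mm, angles in rad, forces in N, time in s.
With the tool pointing down it reaches from about 300 to 775 mm from the base axis. Payload 14.6 kg.
Tool frame: the origin (TCP) lies midway between the tips of the shut fingers; the grasp point (between the pads) lies 19 mm behind it; z points along the fingers, y is the line along which they close (so a half turn about z gives the same grasp; the last joint's range is limited). The gripper opens to 94 mm and grips with 3 to 60 N. Pads are 16 mm wide; open, the fingers measure 119 mm over their backs; the gripper's body (75 mm by 177 mm) begins 78 mm behind the grasp point.
Start: joints at [-1.226, 0.3, 1.521, -0, 1.321, -0.067], TCP at [220.135, -504.014, 205.446] pointing down, gripper open.
Joint ranges: [-3.03, 3.03], [-0.79, 2.21], [0.23, 2.52], [-1.04, 4.18], [0, 3.07], [-2.55, 2.55]. Speed limits (rad/s): [2.22, 2.22, 2.57, 3.14, 3.14, 3.14].

INTERFACE

Orientations are given as [roll, pitch, yaw] about the fixed x, y, z axes, in that order (R = Rz(yaw) Ry(pitch) Rx(roll)).
In Python, from cell import manip, camera gives the robot as it stands.
- The arm moves only by the tool move_arm, never from a script. Its arguments are lists of equal length, an entry for each row: "dp": the shift along the world's x, y, z in mm, a list of three; "rotation": the turn, a rotation vector about the world's x, y, z in rad, a list of three; "hand": the opening, from 0 (shut) to 1 (fully open). A call has 1 to 10 rows; each row shifts and turns the commanded pose from where the row before left it; what a row does not reach is not made up. A row lasts 1/8 s, in which the tool goes at most 62.5 mm and 10.7 degrees, less where a joint would pass 70% of its speed; a pose out of reach is approached as far as the arm can. A call with a gripper value outside its range is refused whole. The fingers move at their own pace and stop on an object; "newtons" is the grip in N (left out, the last holds). Time passes only in rows, so rows that do not move let the fingers close. It gives the time, the measured TCP pose, the force, the opening and the grip force at its end, in the units of the state.
- manip.read_state(): the state, without advancing time (a new reading comes with each control period).
- camera(name): name is "scene" or "top" or "wrist"; returns a dict with "image" (384x512x3 uint8, red, green, blue), "fx", "fy", "cx", "cy" (pixels), "R" (3x3) and "t" (3): a world point X has camera coordinates R X + t; the wrist camera has in their place "mount" (4x4, takes a point from camera to tool coordinates, whose origin is the TCP and whose axes are the flange's). Camera axes: x right, y down, z forward; pixel columns grow to the right and rows downward; lengths in mm; the calibration is good to about 2 mm. A picture is of the moment at which its call begins: read the wrist's pose just before it. There is no depth.
- manip.sign_off(): hands the job in; it is judged then, once.
The state is a dict: "clock": time; "joints": joint angles; "qd": joint speeds; "effort": joint torques, N m; "eef_pos": TCP position; "eef_rot": TCP orientation; "wrist_force": force on the tool from outside, world axes, zero at the start; "moment": the same for the moment, N m; "finger_gap": finger opening in mm; "finger_force": force on a finger pad.
Only numpy, scipy, OpenCV 4.12 (cv2) and the standard library are available. Lean on these libraries where they do the work, as an engineer would, in place of code of your own. Each camera call takes 0.05 s, during which the arm holds its last target. There are 200 camera calls.

TASK

The blot is done and the white well plate is stuck to its seal: free it by turning all four black wing knobs on it a quarter turn anticlockwise to their stops. Then take the yellow wedge and slide it, thin end first, along the steel ledge into the notch under the plate's front edge until that edge has risen about 4 mm (never as much as 8 mm, or the wet membrane peels). Finish there, still gripping the wedge to keep it steady while I draw the membrane out, with the gripper off the manifold and the other things on the bench left where they are.

Things in the scene. Friction and masses are not known exactly. Their poses are not given: they have to be found in the camera images.
- manifold: Vacuum blotting manifold fixed to the bench: light metal base 150 mm deep (x), 196 wide (y), 42 high, under a white 96-well plate (z 44 to 58 mm) hinged at the rear. Origin under the base's middle at bench level, x away from the robot to the hinge, y left. Mid front: a notch 34 mm wide, 44 deep, floor at z 38 mm, and level with it a steel ledge 52 mm wide standing 31 mm out in front of the base
- wedge: Yellow slick plastic wedge lying on the bench, thin end roughly away from the robot: a grip block 45 mm long (x), 24 wide (y), 32 high, before it a ramp 24 mm wide, 40 long, falling evenly (3 in 10) from 14 mm thick at the block to 2 mm. Flat underside; 0.05 to 0.1 kg. Origin under the grip block's middle; x points to the thin end, 62.5 mm away. Pushing it under the plate takes only a few newtons
- notch_mouth (a point): Point on the notch floor, 38 mm above the bench, right below the front edge of the lifting strip, mid notch, 77 mm in front of the manifold's middle; its x and y axes are the manifold's
- strip_edge (a point): Lower front edge, middle, of the steel lifting strip under the plate's front, 44 mm wide, 152 mm in front of the hinge; 5 mm above the notch floor while the plate is shut. The wedge's ramp bears on it: with the wedge flat on the notch floor it first touches when the thin end is 10 mm past this edge; each further 10 mm lifts it 3 mm
- knob_fl (a joint): Front left wing knob: 0 locked (wing fore and aft), 1.40 open stop (wing across); grows anticlockwise seen from above. Starts between 0 and 0.2, turns with slight friction (about 0.06 N m) and stays where it is left. The knobs sit 80 mm left and right of the manifold's middle line, 52 mm in front of and 28 mm behind its middle
- knob_fr (a joint): Front right wing knob, same values
- knob_rl (a joint): Rear left wing knob, same values
- knob_rr (a joint): Rear right wing knob, same values
- knob_fl_grip (a point): On the axis of the front left knob, 18 mm above the plate's top (z 76 mm). The wing is a black bar 36 mm long, 11 mm thick, from 6 to 28 mm above the plate's top, over a round foot 26 mm wide; its length is the x axis of this point, which turns with the knob
- knob_fr_grip (a point): The same point of the front right knob
- knob_rl_grip (a point): The same point of the rear left knob
- knob_rr_grip (a point): The same point of the rear right knob
- petri: Agar plate with lid, 90 mm wide, 15 mm high, lying flat (bystander); origin under its middle
- flask: Culture flask with foil cap, 106 mm wide, 171 mm high (bystander)
- beaker: Frosted plastic beaker, 96 mm wide, 105 mm high (bystander)
- timer: Small white bench timer, 66 mm wide, 62 mm high (bystander)
- jar: White jar with ribbed lid, 62 mm wide, 60 mm high (bystander)
- wash: Wash bottle with bent spout, 68 mm wide, 203 mm high (bystander)
- marker: Black felt marker, 138 mm long, lying on the bench (bystander) in front of the centrifuge: a fixed cream case 224 mm high whose front is about 0.51 m ahead of the robot, from 0.01 m left to 0.23 m right of it, to be passed in front or from above
- plate: White 96-well plate, 150 x 196 x 14 mm, shut on its seal. Origin on the hinge axis in its rear lower edge, x away from the robot; it tilts about y as the front edge rises (4 mm at the lifting strip is 0.026 rad). It weighs about 0.6 kg with its knobs, drops shut when nothing carries it and is held down while any knob is locked
Things that resemble listed ones, but are neither listed nor needed, are in the scene too. Several things have the shape of the wedge; the one meant has the colours described above.

How it is judged (in metres and radians):
On the way, in this order (a step that is already met when the one before it is completed fails the run):
1. all four knobs stand at their open stops while the plate is still shut (value of joint each of knob_fl, knob_fr, knob_rl, knob_rr above 1.28 rad and z of strip_edge in the frame of notch_mouth below 0.0059 m), for 0.2 s.
2. the wedge, held by the fingers, begins to lift the plate's front edge (z of strip_edge in the frame of notch_mouth above 0.0056 m and contact force between wedge and plate above 0.5 N and contact force between the fingers and wedge above 1 N), for 0.05 s.
At the end, for the whole second after the job is handed in: Knobs at their open stops (over 1.25 of 1.40 rad); plate front edge 2 to 6.5 mm up (strip 7 to 11.5 mm over the notch floor), resting on the wedge (over 0.5 N between them); wedge still, level within 0.15 rad and gripped (over 2 N); fingers and arm off the manifold (under 0.5 N) (value of joint each of knob_fl, knob_fr, knob_rl, knob_rr above 1.25 rad and z of strip_edge in the frame of notch_mouth between 0.007 and 0.0115 m and contact force between wedge and plate above 0.5 N and contact force between the fingers and wedge above 2 N and contact force between each of the arm, the fingers and manifold below 0.5 N and angle between wedge's own z axis and vertical below 0.15 rad and linear speed of wedge below 0.02 m/s); the arm keeps its last pose, push and grip.
It fails at once if the plate's front edge is lifted more than 8 mm (z of strip_edge in the frame of notch_mouth above 0.013 m).
It fails at once if a bystander is pushed more than 30 mm from its place (distance of any of petri, flask, beaker, timer, jar, wash, marker from where it was at the start of the episode above 0.03 m).
It also fails if it takes over 72 s, if anything falls off the work surface, if the arm or the gripper's body presses on something with over 40 N, if the wrist force passes 120 N, or if a joint passes its speed limit or range.

## Working session

There is one attempt and no reset: what is moved stays moved. The work goes in short steps, Python scripts to look and compute and a tool call to move; the robot and the scene stay as the last step left them, time stands still between calls to the robot, and variables do not carry over. Pictures are saved under pics/ and viewed, at most 10 in all, crops included, and the job is handed in when it is done.

Besides the shell and the picture viewer there is one more tool, called after "Call:" by a JSON object that holds its "name" and its "arguments", one argument or row to a line. move_arm: Moves the arm, as the interface text tells. Its arguments: {"type":"object","properties":{"dp":{"type":"array","items":{"type":"array","items":{"type":"number"}}},"rotation":{"type":"array","items":{"type":"array","items":{"type":"number"}}},"hand":{"type":"array","items":{"type":"number"}},"newtons":{"type":"number"}},"required":["dp","rotation","hand"]}

```bash
ls; mkdir -p pics; python3 - <<'E'
from cell import manip,camera
import cv2,pickle
s=manip.read_state();print(s)
for n in("scene","top"):
    c=camera(n);pickle.dump(c,open(f'pics/{n}.pkl','wb'))
    cv2.imwrite(f'pics/{n}.png',cv2.resize(c['image'][:,:,::-1],(800,600),interpolation=cv2.INTER_CUBIC))
    print(n,c['fx'],c['cx'],c['cy'],c['R'],c['t'])
c=camera("wrist");print(c['mount'],c['fx'])
E
```

```text
pics
{'clock': 0.0, 'joints': array([-1.22563025e+00,  3.00479144e-01,  1.52159003e+00, -3.67166006e-05,
        1.32067392e+00, -6.66176395e-02]), 'qd': array([ 4.31343407e-04,  9.17916680e-05, -2.05762721e-03, -1.18977746e-03,
        1.88715215e-04, -1.46839026e-03]), 'effort': array([-2.74365530e-04, -5.31813276e+01, -3.52740777e+01,  7.08101084e-02,
        2.43779970e-02, -1.03268655e-04]), 'eef_pos': array([ 220.02570158, -503.78768184,  204.87812734]), 'eef_rot': array([-3.14044240e+00, -4.10979496e-05,  4.11792798e-01]), 'wrist_force': array([-0.29004951, -0.16432228, -0.44714825]), 'moment': array([-0.03109403,  0.01465834,  0.00773866]), 'finger_force': 0.0, 'finger_gap': 94.32482918980777}
scene 400.3342566884816 246.0233506963697 189.77957973653568 [[-0.81847877 -0.57427739  0.01726192]
 [-0.30945424  0.41533168 -0.85541666]
 [ 0.48407703 -0.70548216 -0.51765274]] [ 466.37971105  252.11793894 1447.568248  ]
top 364.59919019447506 255.11837273100636 188.6909353773166 [[-1.62476361e-04 -9.99927346e-01 -1.20531000e-02]
 [-9.87467163e-01  2.06270308e-03 -1.57811115e-01]
 [ 1.57824512e-01  1.18763998e-02 -9.87395754e-01]] [  30.58177564  578.89859613 1149.52149734]
[[-1.22859602e-03 -9.60401858e-01 -2.78615797e-01  8.23091068e+01]
 [ 9.99999167e-01 -1.06957503e-03 -7.22762855e-04 -1.20816330e+00]
 [ 3.96142288e-04 -2.78616453e-01  9.60402371e-01 -1.79401017e+02]
 [ 0.00000000e+00  0.00000000e+00  0.00000000e+00  1.00000000e+00]] 329.0526725336509
```

View pics/top.png

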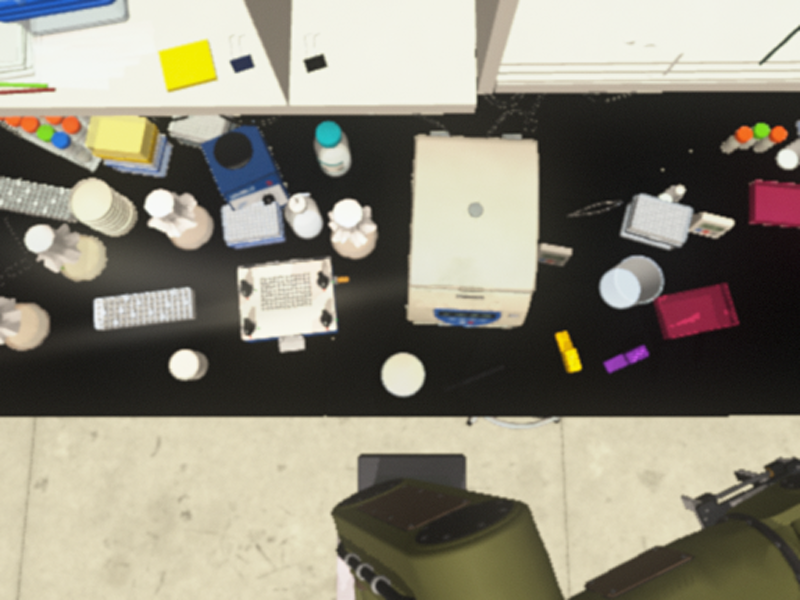

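View pics/scene.png

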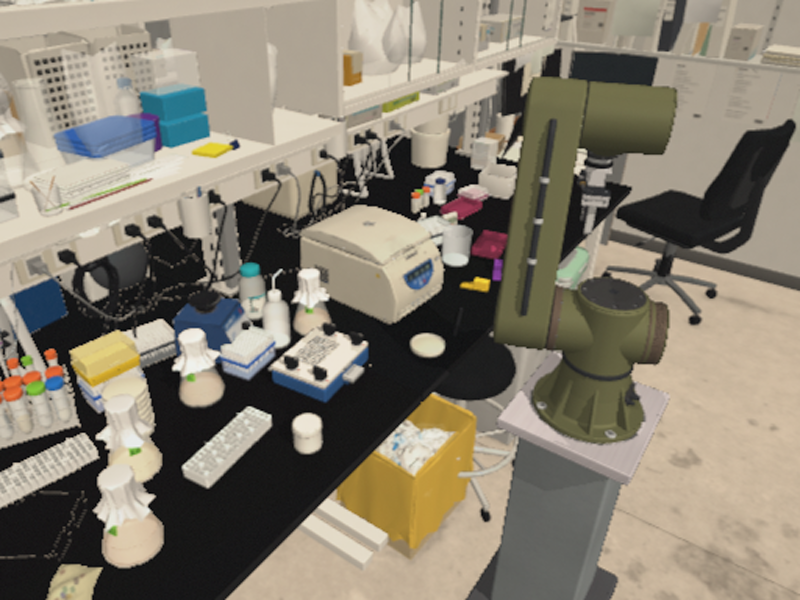

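Top view: manifold at (288,300) with knobs (247,288),(323,281),(250,326),(326,318), ledge (291,343). Candidates for the wedge are yellow (567,352) and purple (627,358); yellow is chosen by the description. Next I'll take one close crop of each.

```bash
cat > h.py <<'E'
import pickle,numpy as np,cv2
from scipy.spatial.transform import Rotation as Ro
def load(n): return pickle.load(open(f'pics/{n}.pkl','rb'))
def RT(c):
    if 'R' in c: return np.array(c['R']),np.array(c['t'])
    M=np.array(c['mount']);T=np.eye(4);T[:3,:3]=Ro.from_euler('xyz',c['rot']).as_matrix();T[:3,3]=c['pos']
    W=np.linalg.inv(T@M);return W[:3,:3],W[:3,3]
def ray(c,u,v):
    R,t=RT(c);d=R.T@np.array([(u-c['cx'])/c['fx'],(v-c['cy'])/c['fy'],1]);return -R.T@t,d
def onz(c,u,v,z):
    o,d=ray(c,u,v);return o+d*(z-o[2])/d[2]
def tri(*obs):
    A=0;b=0
    for c,u,v in obs:
        o,d=ray(c,u,v);d=d/np.linalg.norm(d);P=np.eye(3)-np.outer(d,d);A=A+P;b=b+P@o
    return np.linalg.solve(A,b)
def proj(c,X):
    R,t=RT(c);p=R@X+t;return p[0]/p[2]*c['fx']+c['cx'],p[1]/p[2]*c['fy']+c['cy']
def wrist(name):
    from cell import manip,camera
    s=manip.read_state();c=dict(camera('wrist'));c['pos']=s['eef_pos'];c['rot']=s['eef_rot']
    pickle.dump(c,open(f'pics/{name}.pkl','wb'));return c
def crop(c,x0,y0,w,h,k,name=None):
    i=cv2.resize(c['image'][y0:y0+h,x0:x0+w,::-1],None,fx=k,fy=k,interpolation=cv2.INTER_CUBIC)
    if name: cv2.imwrite(f'pics/{name}.png',i)
    return i
E
python3 - <<'E'
from h import *
t=load('top');s=load('scene')
a=crop(t,140,155,90,75,5);b=crop(t,345,200,80,50,4.375)
c=crop(s,165,195,80,70,5);
im=np.zeros((600,800,3),np.uint8);im[:375,:450]=a;im[:219,450:800]=b;im[225:575,400:800]=c[:350,:400]
cv2.imwrite('pics/crops.png',im)
for (u,v,z) in [(247,288,86),(323,281,86),(250,326,86),(326,318,86),(291,343,38),(561,338,10),(570,365,32),(403,375,15),(288,300,58)]:
    print(u,v,onz(t,u*.64,v*.64,z).round(0))
E
```

```text
247 288 [587. 339.  86.]
323 281 [601. 184.  86.]
250 326 [510. 329.  86.]
326 318 [526. 176.  86.]
291 343 [479. 255.  38.]
561 338 [ 491. -315.   10.]
570 365 [ 433. -326.   32.]
403 375 [413.  21.  15.]
288 300 [567. 260.  58.]
```

View pics/crops.png

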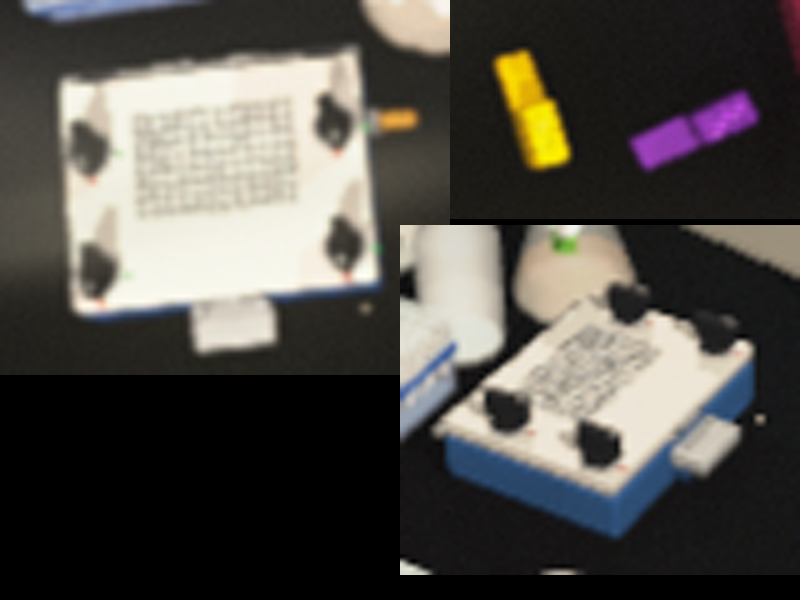

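Yellow: block toward the robot, ramp away. Knob wings are fore and aft (red dot = locked, green = open). I'll pass over the wedge and look.

Call:
{"name": "move_arm", "arguments": {
  "dp": [
    [50,46,0],
    [50,46,0],
    [50,46,0],
    [50,46,0],
    [0,0,0],
    [0,0,0]
  ],
  "rotation": [
    [0,0,-0.05],
    [0,0,-0.05],
    [0,0,-0.05],
    [0,0,-0.05],
    [0,0,0],
    [0,0,0]
  ],
  "hand": [1,1,1,1,1,1]
}}

```text
clock: 0.9
eef_pos: [403.9, -334.9, 205.3]
eef_rot: [-3.141, 0.0, 0.213]
wrist_force: [1.0, 0.2, 0.3]
finger_gap: 93.5
finger_force: 0.0
```

```bash
python3 - <<'E'
from h import *
c=wrist('w1');print(c['pos'],c['rot'])
# yellow mask
h=cv2.cvtColor(c['image'],cv2.COLOR_RGB2HSV)
m=cv2.inRange(h,(18,120,60),(35,255,255));n,l,st,ce=cv2.connectedComponentsWithStats(m)
print(st[st[:,4]>100],ce[st[:,4]>100])
x,y,w,hh=[st[i] for i in range(1,n) if st[i,4]==st[1:,4].max()][0][:4]
x0=max(x-10,0);y0=max(y-10,0);print(x0,y0,w+20,hh+20)
crop(c,x0,y0,w+20,hh+20,4,'w1')
t=load('top')
for u,v,z in[(348,212,150),(362,250,0),(302,215,100),(318,232,0)]:print(onz(t,u*.64,v*.64,z).round())
E
```

```text
[ 403.852565  -334.9134439  205.2697297] [-3.14139379e+00  3.55143422e-04  2.12596794e-01]
[[     0      0    512    384 192374]
 [   252     71     27     84   1986]
 [    44    304     39     66   1122]
 [   441    304     38     66   1126]] [[255.32514269 190.61060226]
 [265.25327291 112.67724068]
 [ 59.06773619 337.12566845]
 [463.90586146 337.36767318]]
242 61 47 104
[727. 128. 150.]
[687. 111.   0.]
[737. 228. 100.]
[728. 210.   0.]
```

View pics/w1.png

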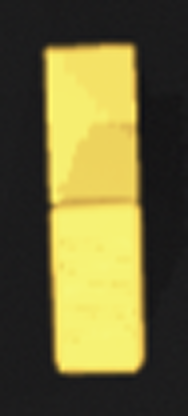

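Call:
{"name": "move_arm", "arguments": {
  "dp": [
    [0,58,5],
    [0,60,5],
    [0,60,5],
    [0,60,5],
    [0,60,5],
    [0,60,5],
    [15,58,5],
    [30,54,5],
    [40,48,5],
    [40,46,0]
  ],
  "rotation": [
    [0,0,-0.02],
    [0,0,-0.02],
    [0,0,-0.02],
    [0,0,-0.02],
    [0,0,-0.02],
    [0,0,0],
    [0,0,0],
    [0,0,0],
    [0,0,0],
    [0,0,0]
  ],
  "hand": [1,1,1,1,1,1,1,1,1,1]
}}

```text
clock: 2.2
eef_pos: [530.7, 229.5, 250.9]
eef_rot: [-3.141, -0.001, 0.11]
wrist_force: [0.1, -0.9, -0.3]
finger_gap: 94.7
finger_force: 0.0
```

Call:
{"name": "move_arm", "arguments": {
  "dp": [
    [10,20,0],
    [0,0,0],
    [0,0,0]
  ],
  "rotation": [
    [0,0,0],
    [0,0,0],
    [0,0,0]
  ],
  "hand": [1,1,1]
}}

```text
clock: 2.58
eef_pos: [539.0, 247.5, 250.5]
eef_rot: [3.141, 0.0, 0.11]
wrist_force: [-0.3, 0.2, -0.0]
finger_gap: 93.8
finger_force: 0.0
```

```bash
python3 - <<'E'
from h import *
c=wrist('w2');print(c['pos'],c['rot'])
cv2.imwrite('pics/w2.png',cv2.resize(c['image'][:,:,::-1],(800,600),interpolation=cv2.INTER_CUBIC))
E
```

```text
[539.02955986 247.54736115 250.52302503] [3.14142988e+00 1.03359773e-04 1.10288468e-01]
```

View pics/w2.png

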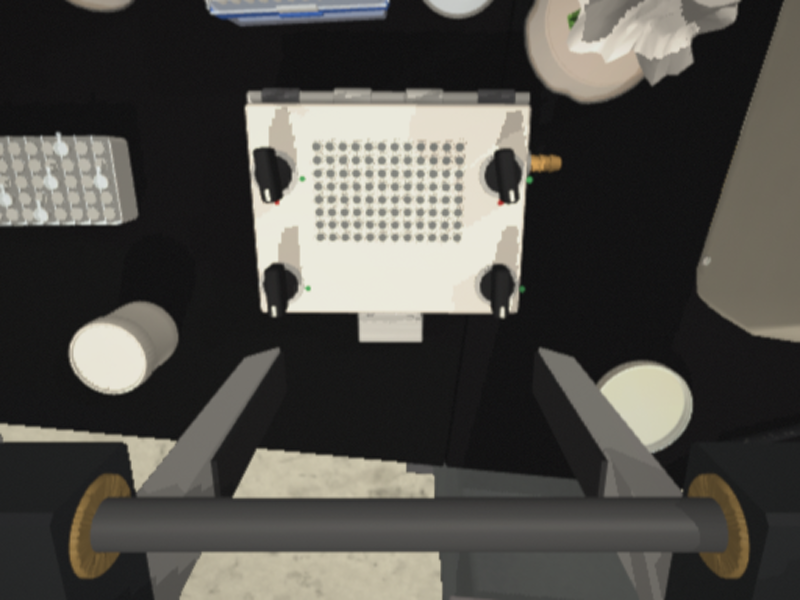

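```bash
cat > fit.py <<'E'
from h import *
from scipy.optimize import least_squares
c=load('w2');t=load('top')
obs=[(c,247,104,75,98,58),(c,530,104,75,-98,58),(c,262,312,-75,98,58),(c,517,312,-75,-98,58),(c,360,342,-106,26,38),(c,422,342,-106,-26,38)]
def T(p,X):
    q=np.cos(p[2]),np.sin(p[2]);return np.array([p[0]+q[0]*X[0]-q[1]*X[1],p[1]+q[1]*X[0]+q[0]*X[1],X[2]+p[3]])
def f(p): return np.concatenate([np.array(proj(o[0],T(p,o[3:])))-np.array(o[1:3])*.64 for o in obs])
r=least_squares(f,[568,258,.1,0]);print(r.x,f(r.x).round(1))
p=r.x.copy();p[3]=0
if __name__=='__main__':
    for n,x,y in [('fl',-52,80),('fr',-52,-80),('rl',28,80),('rr',28,-80)]:
        X=T(p,(x,y,76));print(n,X.round(1))
        for th in(0,.2):
            print([ (np.array(proj(c,T(p,(x+s*18*np.cos(th),y+s*18*np.sin(th),86))))/.64).round() for s in(-1,1)])
    print('mouth',T(p,(-77,0,38)),[(np.array(proj(t,T(p,X)))/.64).round() for X in[(75,98,58),(75,-98,58),(-75,98,58),(-75,-98,58)]])
    for u,v,z in[(570,30,150),(740,5,165),(655,75,150),(655,30,160),(585,100,0),(525,40,20)]:print(onz(c,u*.64,v*.64,z).round())
    w=load('w1')
    for u,v,z in[(45,46,2),(135,46,2),(50,204,32),(139,204,32),(60,372,32),(140,372,32)]:print(onz(w,242+u/4,61+v/4,z).round(1))
E
python3 fit.py
```

```text
[ 5.72390000e+02  2.67090949e+02  1.06967866e-01 -4.33463882e+00] [-0.9  0.2  0.4  0.6  0.3  0.1  0.2  0.4 -0.4 -0.8  0.4 -0.7]
fl [512.1 341.1  76. ]
[array([275., 320.]), array([271., 270.])]
[array([280., 319.]), array([266., 270.])]
fr [529.2 182.   76. ]
[array([502., 320.]), array([504., 270.])]
[array([507., 320.]), array([499., 271.])]
rl [591.7 349.6  76. ]
[array([266., 205.]), array([262., 148.])]
[array([272., 204.]), array([257., 149.])]
rr [608.8 190.5  76. ]
[array([508., 205.]), array([511., 149.])]
[array([513., 205.]), array([506., 150.])]
mouth [495.83010148 258.87012175  38.        ] [array([236., 267.]), array([328., 257.]), array([240., 338.]), array([335., 328.])]
[684. 185. 150.]
[700. 113. 165.]
[669. 138. 150.]
[686. 148. 160.]
[671. 125.   0.]
[704. 182.  20.]
[ 504.5 -302.4    2. ]
[ 509.6 -326.6    2. ]
[ 465.  -312.7   32. ]
[ 469.9 -335.4   32. ]
[ 422.3 -324.4   32. ]
[ 426.8 -345.5   32. ]
```

The wrist view shows the manifold with four wings nearly fore-and-aft, and the flask cap near (655,30). The wrist and top views differ by a few mm, so I'm going above the front left knob for a close look.

Call:
{"name": "move_arm", "arguments": {
  "dp": [
    [-9,30,-45],
    [-9,30,-45],
    [-9,32,-45],
    [0,0,0],
    [0,0,0],
    [0,0,0]
  ],
  "rotation": [
    [0,0,0],
    [0,0,0],
    [0,0,0],
    [0,0,0],
    [0,0,0],
    [0,0,0]
  ],
  "hand": [0.8,0.7,0.7,0.7,0.7,0.7]
}}

```text
clock: 3.38
eef_pos: [513.1, 340.4, 117.5]
eef_rot: [-3.14, -0.003, 0.11]
wrist_force: [1.0, -0.2, 0.9]
finger_gap: 65.7
finger_force: 0.0
```

```bash
python3 - <<'E'
from h import *
c=wrist('w3');print(c['pos'],c['rot'])
cv2.imwrite('pics/w3.png',cv2.resize(c['image'][:,:,::-1],(800,600),interpolation=cv2.INTER_CUBIC))
E
```

```text
[513.12683967 340.36212537 117.51351818] [-3.14043630e+00 -2.81184218e-03  1.10468867e-01]
```

View pics/w3.png

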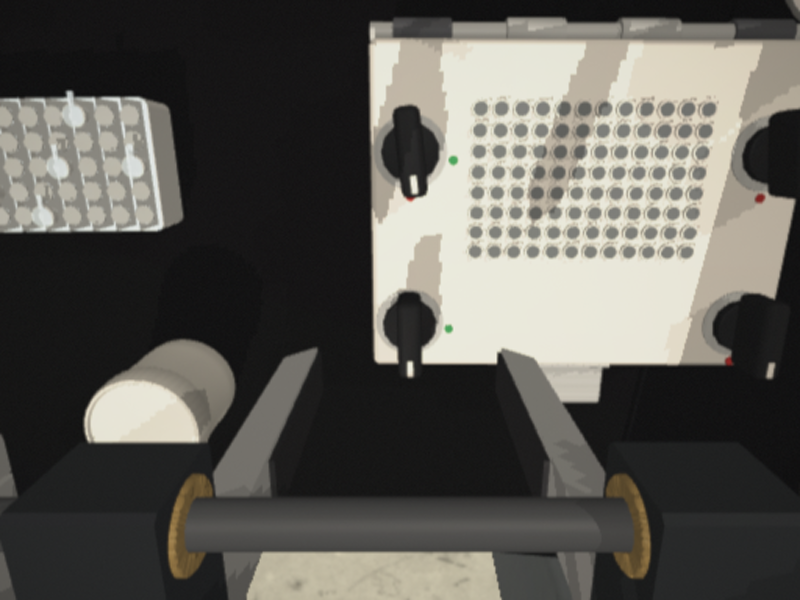

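The close view shows the front left knob's wing at (410,295–377) with its foot at (410,325), and the rear left foot at (410,152). I'll refit with both wrist views.

```bash
cat > fit2.py <<'E'
from fit import *
d=load('w3')
obs2=obs+[(d,372,40,75,98,58),(d,375,363,-75,98,58),(d,782,363,-75,-98,58),(d,411,326,-52,80,59),(d,410,153,28,80,59)]
def g(p):
    return np.concatenate([np.array(proj(o[0],T(p,o[3:])))-np.array(o[1:3])*.64 for o in obs2])
r=least_squares(g,[568,258,.1,0]);p=r.x;print(p,g(p).round(1))
dd=lambda X:(np.array(proj(d,X))/.64).round()
print('TCP',dd(d['pos']))
for n,x,y in [('fl',-52,80),('fr',-52,-80),('rl',28,80),('rr',28,-80)]:
    print(n,T(p,(x,y,76)).round(1),[dd(T(p,(x+s*18,y,86))) for s in(-1,1)],[dd(T(p,(x+s*18*np.cos(.2),y+s*18*.199,86))) for s in(-1,1)])
print('mouth',T(p,(-77,0,38)))
E
python3 fit2.py
```

```text
[ 5.72390000e+02  2.67090949e+02  1.06967866e-01 -4.33463882e+00] [-0.9  0.2  0.4  0.6  0.3  0.1  0.2  0.4 -0.4 -0.8  0.4 -0.7]
[5.73970585e+02 2.66232284e+02 1.16180761e-01 2.73469060e+00] [-2.7 -0.9  2.4 -2.3  0.   1.5  3.   0.3  0.7  0.3  2.2  0.  -1.9 -2.3
  1.6  3.1 -6.5  1.6  1.6 -0.9  1.7 -0. ]
TCP [413. 372.]
fl [513.  339.7  78.7] [array([414., 383.]), array([414., 305.])] [array([422., 382.]), array([405., 306.])]
fr [531.6 180.7  78.7] [array([776., 381.]), array([792., 303.])] [array([784., 380.]), array([784., 304.])]
rl [592.5 348.9  78.7] [array([413., 200.]), array([413., 104.])] [array([422., 199.]), array([404., 105.])]
rr [611.1 190.   78.7] [array([814., 197.]), array([834., 101.])] [array([823., 196.]), array([825., 102.])]
mouth [497.48967296 257.30647742  40.7346906 ]
```

```bash
sed -i 's/(d,782,363,-75,-98,58),/(d,410,336,-52,80,86),(d,410,151,28,80,86),/' fit2.py; python3 fit2.py|tail -n +2
```

```text
[ 5.72779802e+02  2.67065288e+02  1.04717218e-01 -3.88230026e+00] [-0.9 -0.4  0.8  0.4  0.  -0.3  0.2  0.4 -0.5 -1.   0.3 -0.9 -1.3 -0.3
 -0.2 -0.3  0.2  2.5  0.9  1.7 -0.5 -3.5  0.8  0.1]
TCP [413. 372.]
fl [512.7 341.2  72.1] [array([410., 377.]), array([411., 301.])] [array([418., 376.]), array([402., 302.])]
fr [529.4 182.1  72.1] [array([761., 379.]), array([777., 303.])] [array([769., 378.]), array([769., 304.])]
rl [592.3 349.6  72.1] [array([411., 199.]), array([412., 106.])] [array([420., 198.]), array([403., 107.])]
rr [609.  190.4  72.1] [array([799., 201.]), array([819., 108.])] [array([808., 200.]), array([809., 109.])]
mouth [496.20159522 259.01679049  34.11769974]
```

Call:
{"name": "move_arm", "arguments": {
  "dp": [
    [0,0,-25],
    [0,0.5,-25],
    [0,0,0],
    [0,0,0],
    [0,0,0],
    [0,0,0],
    [0,0,0],
    [0,0,0]
  ],
  "rotation": [
    [0,0,0],
    [0,0,0],
    [0,0,0],
    [0,0,0],
    [0,0,0],
    [0,0,0],
    [0,0,0],
    [0,0,0]
  ],
  "hand": [0.5,0.4,0.4,0,0,0,0,0],
  "newtons": 20
}}

```text
clock: 4.42
eef_pos: [512.5, 340.3, 66.4]
eef_rot: [3.14, -0.0, 0.112]
wrist_force: [-1.2, -10.4, 6.3]
finger_gap: 10.8
finger_force: 20.0
```

Call:
{"name": "move_arm", "arguments": {
  "dp": [
    [0,-0.7,0.5],
    [0,0,0],
    [0,0,0],
    [0,0,0],
    [0,0,0],
    [0,0,0],
    [0,0,0],
    [0,0,0],
    [0,0,0]
  ],
  "rotation": [
    [0,0,0.174],
    [0,0,0.174],
    [0,0,0.174],
    [0,0,0.174],
    [0,0,0.174],
    [0,0,0.174],
    [0,0,0.174],
    [0,0,0.174],
    [0,0,0]
  ],
  "hand": [0,0,0,0,0,0,0,0,0]
}}

```text
clock: 5.55
eef_pos: [512.8, 339.9, 66.4]
eef_rot: [3.14, 0.001, 1.506]
wrist_force: [5.1, -5.8, -0.3]
finger_gap: 11.1
finger_force: 20.0
```

```bash
python3 -c "
from cell import manip
s=manip.read_state();print(s['moment'],s['joints'],s['eef_pos'],s['eef_rot'])"
```

```text
[-1.37119648 -0.87552735  0.0255168 ] [ 0.52658967  0.58197486  1.45712253 -0.00194355  1.10183442  0.59225574] [512.8421531  339.93084439  66.44808436] [3.14007685e+00 1.07044635e-03 1.50600728e+00]
```

Call:
{"name": "move_arm", "arguments": {
  "dp": [
    [0,0,0],
    [0,0,0],
    [0,0,34],
    [0,0,0],
    [20,2,0],
    [20,2,0],
    [20,2,0],
    [20,2.5,0],
    [0,0,0],
    [0,0,0]
  ],
  "rotation": [
    [0,0,0],
    [0,0,0],
    [0,0,-0.1],
    [0,0,-0.175],
    [0,0,-0.175],
    [0,0,-0.175],
    [0,0,-0.175],
    [0,0,-0.175],
    [0,0,-0.175],
    [0,0,-0.12]
  ],
  "hand": [0.45,0.45,0.45,0.45,0.45,0.45,0.45,0.45,0.45,0.45]
}}

```text
clock: 6.8
eef_pos: [592.0, 349.6, 99.7]
eef_rot: [-3.142, 0.0, 0.229]
wrist_force: [-0.1, -0.6, -0.2]
finger_gap: 42.0
finger_force: 0.0
```

```bash
python3 - <<'E'
from h import *
c=wrist('w4');print(c['pos'],c['rot'])
cv2.imwrite('pics/w4.png',cv2.resize(c['image'][:,:,::-1],(800,600),interpolation=cv2.INTER_CUBIC))
E
```

```text
[591.98214487 349.55228086  99.72730906] [-3.14150634e+00  3.20971996e-04  2.29004854e-01]
```

View pics/w4.png

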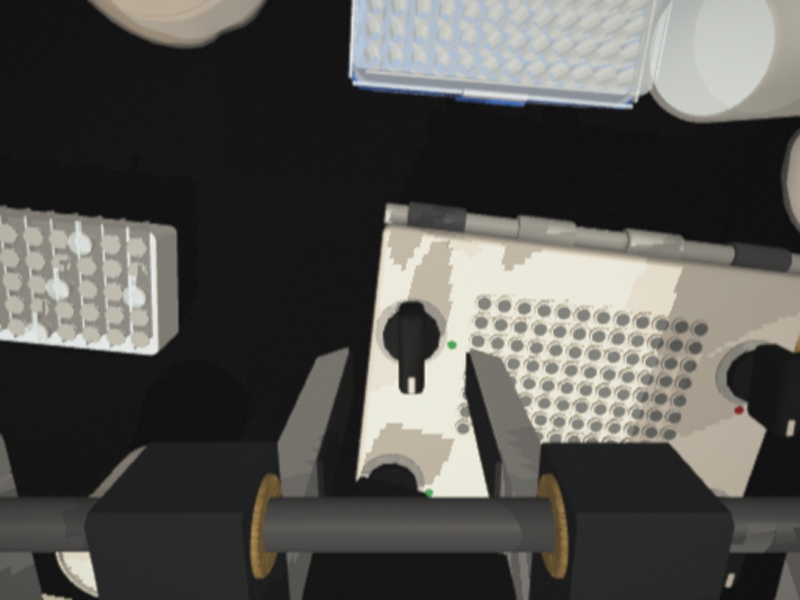

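The rear left wing is aligned with the tool at (412,305–392). Gripping and turning it.

Call:
{"name": "move_arm", "arguments": {
  "dp": [
    [0,-0.3,-33],
    [0,0,0],
    [0,0,0],
    [0,0,0],
    [0,0,0],
    [0,0,0]
  ],
  "rotation": [
    [0,0,0],
    [0,0,0],
    [0,0,0],
    [0,0,0],
    [0,0,0],
    [0,0,0]
  ],
  "hand": [0.45,0.45,0,0,0,0]
}}

```text
clock: 7.6
eef_pos: [592.3, 348.7, 67.6]
eef_rot: [3.141, -0.001, 0.234]
wrist_force: [0.3, -3.7, 2.6]
finger_gap: 10.8
finger_force: 20.0
```

Call:
{"name": "move_arm", "arguments": {
  "dp": [
    [0,-0.5,0],
    [0,0,0],
    [0,0,0],
    [0,0,0],
    [0,0,0],
    [0,0,0],
    [0,0,0],
    [0,0,0],
    [0,0,0]
  ],
  "rotation": [
    [0,0,0.16],
    [0,0,0.16],
    [0,0,0.16],
    [0,0,0.16],
    [0,0,0.16],
    [0,0,0.16],
    [0,0,0.16],
    [0,0,0.16],
    [0,0,0]
  ],
  "hand": [0,0,0,0,0,0,0,0,0]
}}

```text
clock: 8.72
eef_pos: [592.4, 348.6, 67.6]
eef_rot: [3.14, -0.0, 1.513]
wrist_force: [1.6, -1.4, 3.7]
finger_gap: 10.7
finger_force: 20.0
```

Call:
{"name": "move_arm", "arguments": {
  "dp": [
    [0,0,0],
    [0,0,0],
    [0,0,36],
    [0,0,0],
    [4,-40,0],
    [4,-40,0],
    [4,-40,0],
    [5,-39,0],
    [0,0,0],
    [0,0,0]
  ],
  "rotation": [
    [0,0,0],
    [0,0,0],
    [0,0,-0.1],
    [0,0,-0.175],
    [0,0,-0.175],
    [0,0,-0.175],
    [0,0,-0.175],
    [0,0,-0.175],
    [0,0,-0.175],
    [0,0,-0.06]
  ],
  "hand": [0.45,0.45,0.45,0.45,0.45,0.45,0.45,0.45,0.45,0.45]
}}

```text
clock: 9.98
eef_pos: [609.0, 189.1, 102.8]
eef_rot: [-3.141, 0.0, 0.298]
wrist_force: [1.0, 0.9, 0.4]
finger_gap: 41.9
finger_force: 0.0
```

```bash
python3 - <<'E'
from h import *
c=wrist('w5');print(c['pos'],c['rot'])
cv2.imwrite('pics/w5.png',cv2.resize(c['image'][:,:,::-1],(800,600),interpolation=cv2.INTER_CUBIC))
E
```

```text
[608.97774636 189.14287789 102.81480772] [-3.14138632e+00  3.19419693e-04  2.97798071e-01]
```

View pics/w5.png

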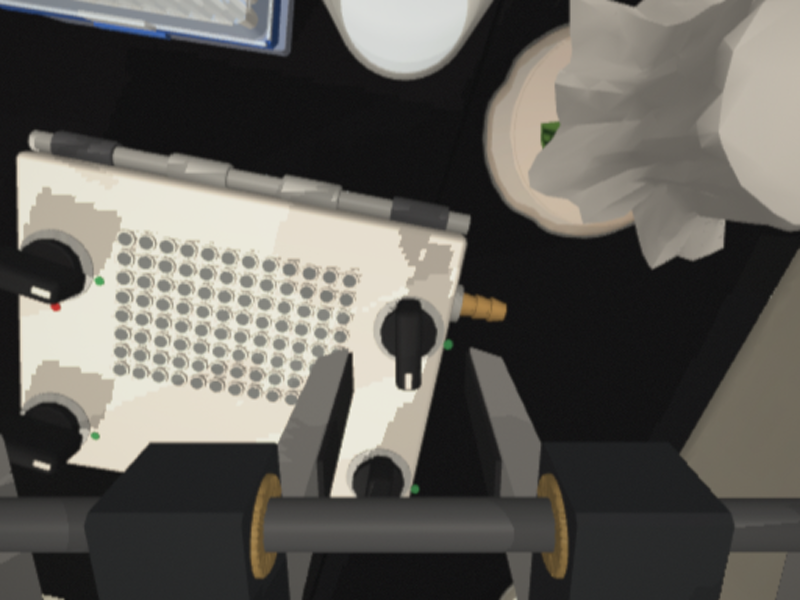

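Call:
{"name": "move_arm", "arguments": {
  "dp": [
    [0,0,-26],
    [0,0,0],
    [0,0,0],
    [0,0,0],
    [0,0,0],
    [0,0,0]
  ],
  "rotation": [
    [0,0,0],
    [0,0,0],
    [0,0,0],
    [0,0,0],
    [0,0,0],
    [0,0,0]
  ],
  "hand": [0.45,0.45,0,0,0,0]
}}

```text
clock: 10.78
eef_pos: [609.2, 189.5, 77.4]
eef_rot: [3.141, -0.001, 0.304]
wrist_force: [-1.9, -0.8, 2.3]
finger_gap: 11.0
finger_force: 20.0
```

Well centred. Turning to yaw about 1.51.

Call:
{"name": "move_arm", "arguments": {
  "dp": [
    [0,0,0],
    [0,0,0],
    [0,0,0],
    [0,0,0],
    [0,0,0],
    [0,0,0],
    [0,0,0],
    [0,0,0],
    [0,0,0]
  ],
  "rotation": [
    [0,0,0.15],
    [0,0,0.15],
    [0,0,0.15],
    [0,0,0.15],
    [0,0,0.15],
    [0,0,0.15],
    [0,0,0.15],
    [0,0,0.16],
    [0,0,0]
  ],
  "hand": [0,0,0,0,0,0,0,0,0]
}}

```text
clock: 11.9
eef_pos: [609.4, 189.4, 77.4]
eef_rot: [3.141, 0.0, 1.513]
wrist_force: [2.5, -2.6, 2.0]
finger_gap: 10.8
finger_force: 20.0
```

Call:
{"name": "move_arm", "arguments": {
  "dp": [
    [0,0,0],
    [0,0,0],
    [0,0,26],
    [0,0,0],
    [-20,-2,0],
    [-20,-2,0],
    [-20,-2,0],
    [-19.6,-2.5,0],
    [0,0,0],
    [0,0,0]
  ],
  "rotation": [
    [0,0,0],
    [0,0,0],
    [0,0,-0.1],
    [0,0,-0.175],
    [0,0,-0.175],
    [0,0,-0.175],
    [0,0,-0.175],
    [0,0,-0.175],
    [0,0,-0.175],
    [0,0,-0.08]
  ],
  "hand": [0.45,0.45,0.45,0.45,0.45,0.45,0.45,0.45,0.45,0.45]
}}

```text
clock: 13.15
eef_pos: [529.1, 181.2, 103.0]
eef_rot: [-3.141, 0.0, 0.278]
wrist_force: [0.2, 0.4, -0.6]
finger_gap: 42.3
finger_force: 0.0
```

```bash
python3 - <<'E'
from h import *
c=wrist('w6');print(c['pos'],c['rot'])
cv2.imwrite('pics/w6.png',cv2.resize(c['image'][:,:,::-1],(800,600),interpolation=cv2.INTER_CUBIC))
E
```

```text
[529.14599464 181.23902168 103.00034051] [-3.14142717e+00  1.02119675e-04  2.78463126e-01]
```

View pics/w6.png

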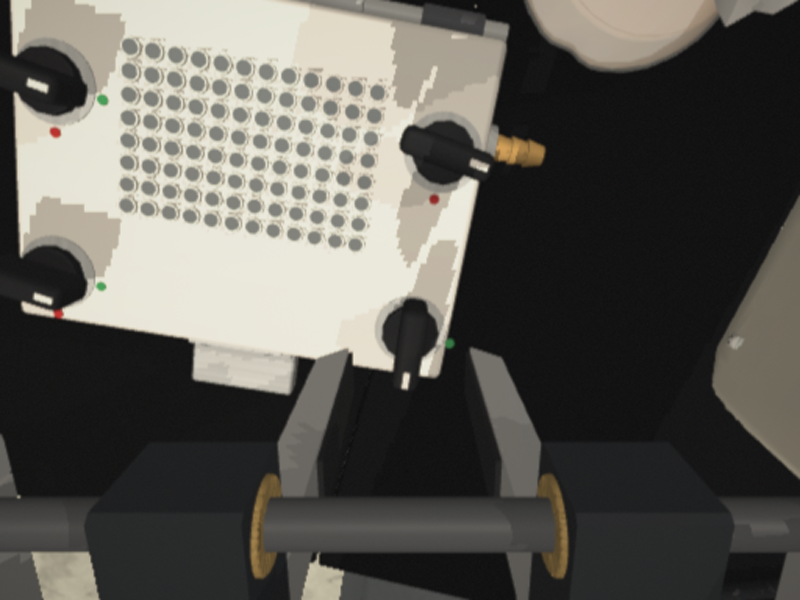

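The rear right wing is across; the front right wing runs (412,300)→(404,388), about 0.09 rad less than my yaw. Correcting and turning it.

Call:
{"name": "move_arm", "arguments": {
  "dp": [
    [0.3,0,-35],
    [0,0,0],
    [0,0,0],
    [0,0,0],
    [0,0,0],
    [0,0,0]
  ],
  "rotation": [
    [0,0,-0.09],
    [0,0,0],
    [0,0,0],
    [0,0,0],
    [0,0,0],
    [0,0,0]
  ],
  "hand": [0.45,0.45,0,0,0,0]
}}

```text
clock: 13.95
eef_pos: [530.0, 181.1, 68.5]
eef_rot: [3.142, -0.001, 0.194]
wrist_force: [-0.5, -0.5, 3.5]
finger_gap: 10.8
finger_force: 19.7
```

Call:
{"name": "move_arm", "arguments": {
  "dp": [
    [0,0,0],
    [0,0,0],
    [0,0,0],
    [0,0,0],
    [0,0,0],
    [0,0,0],
    [0,0,0],
    [0,0,0],
    [0,0,0]
  ],
  "rotation": [
    [0,0,0.165],
    [0,0,0.165],
    [0,0,0.165],
    [0,0,0.165],
    [0,0,0.165],
    [0,0,0.165],
    [0,0,0.165],
    [0,0,0.165],
    [0,0,0]
  ],
  "hand": [0,0,0,0,0,0,0,0,0]
}}

```text
clock: 15.08
eef_pos: [529.9, 181.2, 68.4]
eef_rot: [3.141, -0.0, 1.513]
wrist_force: [-1.1, -2.8, 7.1]
finger_gap: 10.8
finger_force: 19.9
```

Call:
{"name": "move_arm", "arguments": {
  "dp": [
    [0,0,0],
    [0,0,0],
    [0,0,50],
    [0,0,50],
    [-22,-50,0],
    [-22,-50,0],
    [-22,-50,0],
    [-22,-50,0],
    [-22,-50,0],
    [-22,-50,0]
  ],
  "rotation": [
    [0,0,0],
    [0,0,0],
    [0,0,0],
    [0,0,0],
    [0,0,-0.17],
    [0,0,-0.17],
    [0,0,-0.17],
    [0,0,-0.17],
    [0,0,-0.17],
    [0,0,-0.17]
  ],
  "hand": [0.45,0.45,0.45,0.45,0.6,0.7,0.7,0.7,0.7,0.7]
}}

```text
clock: 16.32
eef_pos: [396.8, -120.3, 168.0]
eef_rot: [3.141, -0.0, 0.487]
wrist_force: [1.0, 0.3, 0.5]
finger_gap: 65.7
finger_force: 0.0
```

Call:
{"name": "move_arm", "arguments": {
  "dp": [
    [8,-50,0],
    [8,-50,0],
    [8,-50,0],
    [8,-50,0],
    [10,-10,-40],
    [0,0,0],
    [0,0,0]
  ],
  "rotation": [
    [0,0,-0.0625],
    [0,0,-0.0625],
    [0,0,-0.0625],
    [0,0,-0.0625],
    [0,0,0],
    [0,0,0],
    [0,0,0]
  ],
  "hand": [0.7,0.7,0.7,0.7,0.7,0.7,0.7]
}}

```text
clock: 17.2
eef_pos: [439.8, -328.5, 129.0]
eef_rot: [3.141, -0.0, 0.244]
wrist_force: [-0.8, 0.5, 0.4]
finger_gap: 65.7
finger_force: 0.0
```

```bash
cat > wd.py <<'E'
from h import *
import sys
def corners(c):
    h=cv2.cvtColor(c['image'],cv2.COLOR_RGB2HSV);m=cv2.inRange(h,(18,120,60),(35,255,255));m[290:]=0
    n,l,st,ce=cv2.connectedComponentsWithStats(m);i=1+st[1:,4].argmax();print(st[i])
    q=cv2.findContours((l==i).astype('uint8'),0,2)[0][0]
    hull=cv2.convexHull(q)[:,0];return hull,l==i
if __name__=='__main__':
    c=wrist(sys.argv[1]);print(c['pos'],c['rot']);hu,m=corners(c)
    ap=cv2.approxPolyDP(hu[:,None],2,True)[:,0];print(ap.tolist())
    for u,v in ap: print(onz(c,u,v,32).round(1),onz(c,u,v,2).round(1))
    for v in range(hu[:,1].min(),hu[:,1].max(),8):
        w=np.where(m[v])[0];print(v,w.min(),w.max(),end='; ')
E
python3 wd.py w7
```

```text
[ 439.83515879 -328.46071258  129.04303052] [ 3.14119963e+00 -3.67665239e-04  2.43810910e-01]
[ 251  109   30  101 2875]
[[278, 109], [279, 207], [254, 209], [251, 112], [253, 109]]
[ 511.4 -323.1   32. ] [ 510.6 -324.8    2. ]
[ 429.8 -345.4   32. ] [ 420.1 -349.6    2. ]
[ 422.7 -324.3   32. ] [ 412.2 -326.2    2. ]
[ 503.8 -302.2   32. ] [ 502.2 -301.7    2. ]
[ 506.5 -303.3   32. ] [ 505.2 -302.8    2. ]
109 253 278; 117 251 279; 125 251 279; 133 252 279; 141 252 279; 149 252 279; 157 252 279; 165 251 280; 173 251 280; 181 252 280; 189 252 279; 197 252 279; 205 252 279;
```

The wedge centre is about (447.5,−329.3) at yaw 0.25. I'll grip slightly behind the centre.

Call:
{"name": "move_arm", "arguments": {
  "dp": [
    [1,-1,-40],
    [1,-1,-40],
    [1,-0.5,-30],
    [0,0,-14],
    [0,0,0],
    [0,0,0],
    [0,0,0],
    [0,0,0],
    [0,0,0]
  ],
  "rotation": [
    [0,0,0],
    [0,0,0],
    [0,0,0],
    [0,0,0],
    [0,0,0],
    [0,0,0],
    [0,0,0],
    [0,0,0],
    [0,0,0]
  ],
  "hand": [0.5,0.5,0.5,0.5,0.5,0.2,0,0,0],
  "newtons": 40
}}

```text
clock: 18.38
eef_pos: [443.0, -331.6, 4.7]
eef_rot: [3.141, -0.001, 0.244]
wrist_force: [-1.2, 1.1, 6.1]
finger_gap: 23.9
finger_force: 40.0
```

Call:
{"name": "move_arm", "arguments": {
  "dp": [
    [0,0,40],
    [-10,10,50],
    [-20,56,20],
    [-18,57,0],
    [0,57,0],
    [0,57,0],
    [0,57,0],
    [0,57,0],
    [0,57,0],
    [0,57,0]
  ],
  "rotation": [
    [0,0,0],
    [0,0,0],
    [0,0,0],
    [0,0,-0.02],
    [0,0,-0.02],
    [0,0,-0.02],
    [0,0,-0.02],
    [0,0,-0.02],
    [0,0,-0.02],
    [0,0,-0.018]
  ],
  "hand": [0,0,0,0,0,0,0,0,0,0]
}}

```text
clock: 19.62
eef_pos: [394.5, 135.3, 114.2]
eef_rot: [-3.142, -0.001, 0.105]
wrist_force: [0.3, 0.2, -0.8]
finger_gap: 23.8
finger_force: 40.0
```

Call:
{"name": "move_arm", "arguments": {
  "dp": [
    [0,57,0],
    [0,56,-15],
    [0,0,-35],
    [0,0,0],
    [0,0,0]
  ],
  "rotation": [
    [0,0,0],
    [0,0,0],
    [0,0,0],
    [0,0,0],
    [0,0,0]
  ],
  "hand": [0,0,0,0,0]
}}

```text
clock: 20.25
eef_pos: [395.3, 246.2, 65.0]
eef_rot: [-3.141, -0.001, 0.105]
wrist_force: [0.0, 0.7, 0.5]
finger_gap: 24.0
finger_force: 40.0
```

```bash
python3 - <<'E'
from h import *
from wd import corners
c=wrist('w8');print(c['pos'],c['rot'])
hu,m=corners(c)
R=Ro.from_euler('xyz',c['rot']).as_matrix()
for v in range(hu[:,1].min(),hu[:,1].max()+1,6):
    w=np.where(m[v])[0];print(v,w.min(),w.max(),end='; ')
for v in (hu[:,1].min(),hu[:,1].min()+1):
    w=np.where(m[v])[0];X=onz(c,w.mean(),v-.5,c['pos'][2]-2.7);print('tip rel tool',R.T@(X-c['pos']))
C=np.array([573.1,266,0]);a=.106;u=np.array([np.cos(a),np.sin(a),0]);n=np.array([-u[1],u[0],0])
print('man coords tcp',(c['pos']-C)@u,(c['pos']-C)@n,'tip',(X-C)@u,(X-C)@n)
i=cv2.resize(c['image'][:,:,::-1],(800,600),interpolation=cv2.INTER_CUBIC)
cv2.imwrite('pics/w8.png',i)
E
```

```text
[395.3274228  246.16060218  65.00158613] [-3.14125057e+00 -9.32932734e-04  1.04995743e-01]
[ 237  123   49  167 7717]
123 241 282; 129 239 284; 135 239 284; 141 239 284; 147 239 284; 153 239 284; 159 239 284; 165 239 284; 171 239 284; 177 239 284; 183 239 284; 189 239 284; 195 239 284; 201 239 284; 207 239 284; 213 238 285; 219 237 285; 225 238 285; 231 238 284; 237 238 285; 243 238 285; 249 238 284; 255 239 284; 261 239 284; 267 239 284; 273 238 284; 279 239 283; 285 240 283; tip rel tool [67.27635062 -1.53403472  2.76329043]
tip rel tool [66.7416195  -1.80692141  2.76288491]
man coords tcp -178.87382585526532 -0.9194197295966795 tip -112.12787648818964 0.8214174865601471
```

View pics/w8.png

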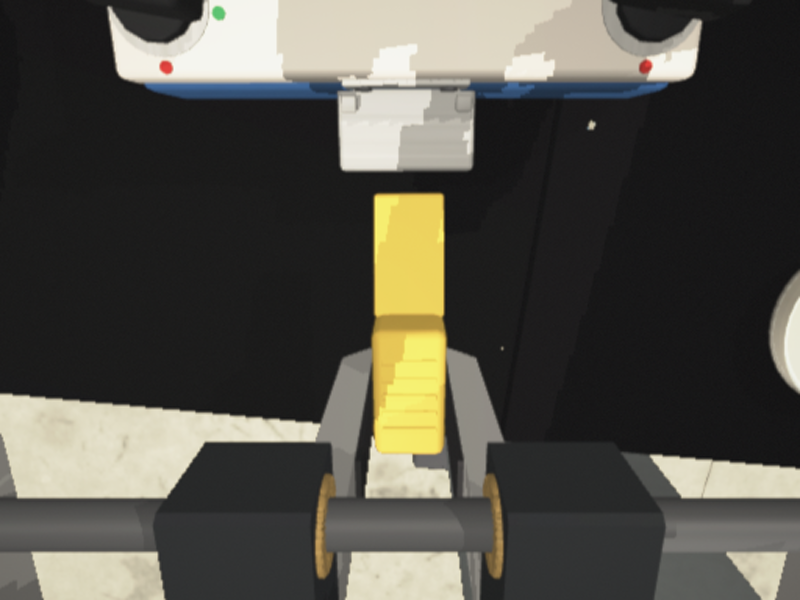

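Call:
{"name": "move_arm", "arguments": {
  "dp": [
    [0,0.5,-21.2],
    [0,0,0],
    [9,1,0],
    [9,1,0],
    [9,1,0],
    [0,0,0],
    [0,0,-0.7],
    [0,0,0]
  ],
  "rotation": [
    [0,0,0],
    [0,0,0],
    [0,0,0],
    [0,0,0],
    [0,0,0],
    [0,0,0],
    [0,0,0],
    [0,0,0]
  ],
  "hand": [0,0,0,0,0,0,0,0]
}}

```text
clock: 21.3
eef_pos: [422.2, 250.0, 42.5]
eef_rot: [-3.141, -0.002, 0.106]
wrist_force: [1.5, -1.4, 5.0]
finger_gap: 23.8
finger_force: 40.0
```

Call:
{"name": "move_arm", "arguments": {
  "dp": [
    [4,0.4,0],
    [4,0.4,0],
    [4,0.4,0],
    [3,0.3,0],
    [0,0,0],
    [0,0,0]
  ],
  "rotation": [
    [0,0,0],
    [0,0,0],
    [0,0,0],
    [0,0,0],
    [0,0,0],
    [0,0,0]
  ],
  "hand": [0,0,0,0,0,0]
}}

```text
clock: 22.05
eef_pos: [437.1, 251.7, 42.6]
eef_rot: [-3.141, -0.001, 0.106]
wrist_force: [0.6, 0.6, 5.5]
finger_gap: 23.4
finger_force: 40.0
```

Call:
{"name": "move_arm", "arguments": {
  "dp": [
    [1.5,0.2,0],
    [1.5,0.2,0],
    [1.5,0.1,0],
    [1.5,0.2,0],
    [0,0,0],
    [0,0,0]
  ],
  "rotation": [
    [0,0,0],
    [0,0,0],
    [0,0,0],
    [0,0,0],
    [0,0,0],
    [0,0,0]
  ],
  "hand": [0,0,0,0,0,0]
}}

```text
clock: 22.8
eef_pos: [442.2, 252.3, 42.6]
eef_rot: [-3.141, 0.001, 0.106]
wrist_force: [-7.7, -1.5, 12.9]
finger_gap: 23.8
finger_force: 40.0
```

Call:
{"name": "move_arm", "arguments": {
  "dp": [
    [1,0.1,0],
    [1,0.1,0],
    [1,0.1,0],
    [0,0,0],
    [0,0,0],
    [0,0,0]
  ],
  "rotation": [
    [0,0,0],
    [0,0,0],
    [0,0,0],
    [0,0,0],
    [0,0,0],
    [0,0,0]
  ],
  "hand": [0,0,0,0,0,0]
}}

```text
clock: 23.55
eef_pos: [445.1, 252.6, 42.7]
eef_rot: [-3.141, 0.001, 0.106]
wrist_force: [-9.0, -1.4, 13.1]
finger_gap: 23.3
finger_force: 40.0
```

```bash
python3 - <<'E'
from h import *
from cell import manip
from wd import corners
s=manip.read_state();print(s['wrist_force'],s['moment'])
c=wrist('w9');print(c['pos']);hu,m=corners(c)
w8=load('w8')
R=Ro.from_euler('xyz',c['rot']).as_matrix()
for v in(210,216,255,270):
    w=np.where(m[v])[0];print(v,w.min(),w.max() if len(w) else 0)
print('block/ramp crease & rear rows', hu[:,1].min(),hu[:,1].max())
g=lambda k:cv2.cvtColor(k['image'],cv2.COLOR_RGB2GRAY)[110:290,255:270].mean(1)
a,b=np.diff(g(w8)),np.diff(g(c));print('w8 edges',[(i+110,round(a[i])) for i in np.where(abs(a)>6)[0]]);print('w9 edges',[(i+110,round(b[i])) for i in np.where(abs(b)>6)[0]])
E
```

```text
[-8.98999427 -1.39755212 13.08193838] [-0.16329159  1.32820034 -0.00449068]
[445.12409043 252.62548465  42.67087523]
[ 237  155   49  135 6181]
210 239 284
216 237 285
255 239 284
270 239 284
block/ramp crease & rear rows 155 289
w8 edges [(np.int64(110), -10), (np.int64(121), 8), (np.int64(122), 47), (np.int64(123), 75), (np.int64(124), 39), (np.int64(125), 7), (np.int64(199), -12), (np.int64(200), -29), (np.int64(201), -20), (np.int64(210), 14), (np.int64(211), 17), (np.int64(212), 15), (np.int64(213), 10), (np.int64(231), 8), (np.int64(240), -7), (np.int64(242), 8), (np.int64(251), -9), (np.int64(253), 7), (np.int64(261), -8), (np.int64(263), 8), (np.int64(271), -8), (np.int64(272), -18), (np.int64(273), 10), (np.int64(274), 13), (np.int64(288), -9)]
w9 edges [(np.int64(146), -9), (np.int64(147), -12), (np.int64(148), -13), (np.int64(149), -15), (np.int64(151), 15), (np.int64(153), -6), (np.int64(155), 9), (np.int64(199), -8), (np.int64(200), -24), (np.int64(201), -23), (np.int64(210), 9), (np.int64(211), 14), (np.int64(212), 14), (np.int64(213), 10), (np.int64(229), -9), (np.int64(231), 13), (np.int64(240), -13), (np.int64(242), 14), (np.int64(251), -14), (np.int64(253), 15), (np.int64(261), -18), (np.int64(262), -10), (np.int64(263), 17), (np.int64(264), 9), (np.int64(272), -18), (np.int64(274), 19), (np.int64(288), -19)]
```

The crease row is unchanged, so the wedge has not slipped. Lift is now about 1.6 mm; pushing 8 mm further.

Call:
{"name": "move_arm", "arguments": {
  "dp": [
    [1,0.1,0],
    [1,0.1,0],
    [1,0.1,0],
    [1,0.1,0],
    [1,0.1,0],
    [1,0.1,0],
    [1,0.1,0],
    [0.5,0.1,0],
    [0,0,0],
    [0,0,0]
  ],
  "rotation": [
    [0,0,0],
    [0,0,0],
    [0,0,0],
    [0,0,0],
    [0,0,0],
    [0,0,0],
    [0,0,0],
    [0,0,0],
    [0,0,0],
    [0,0,0]
  ],
  "hand": [0,0,0,0,0,0,0,0,0,0]
}}

```text
clock: 24.85
eef_pos: [452.5, 253.4, 42.7]
eef_rot: [-3.141, 0.001, 0.106]
wrist_force: [-8.9, -0.6, 13.5]
finger_gap: 23.7
finger_force: 40.0
```

```bash
python3 - <<'E'
from h import *
c=wrist('w10');print(c['pos'],c['rot'])
t=load('top')
from cell import camera
C=np.array([573.1,266,0]);a=.106;u=np.array([np.cos(a),np.sin(a),0])
print('tcp x',(c['pos']-C)@u)
f=lambda k:[(i,round(d)) for i,d in enumerate(np.diff(cv2.cvtColor(k['image'],cv2.COLOR_RGB2GRAY)[:,255:270].mean(1))) if abs(d)>9 and 130<i<290]
print(f(c))
# plate front edge row: white->blue at col ~150 & ~400 in w9 and w10
for n in('w9','w10'):
    k=load(n);g=cv2.cvtColor(k['image'],cv2.COLOR_RGB2GRAY).astype(int)
    print(n,k['pos'].round(1),[ (col,[(i,d) for i,d in enumerate(np.diff(g[:,col-3:col+4].mean(1)).round()) if abs(d)>20 and i<170]) for col in(190,340)])
E
```

```text
[452.53793249 253.41844348  42.65092178] [-3.14144520e+00  1.08012717e-03  1.06158462e-01]
tcp x -121.21653269199449
[(162, -13), (163, -13), (164, -15), (166, 14), (170, 9), (200, -24), (201, -24), (210, 9), (211, 14), (212, 15), (213, 12), (229, -12), (231, 13), (240, -13), (242, 14), (251, -14), (253, 15), (261, -16), (262, -10), (263, 15), (264, 10), (272, -19), (274, 20), (288, -20), (289, -58)]
w9 [445.1 252.6  42.7] [(190, [(6, np.float64(35.0)), (8, np.float64(-23.0)), (10, np.float64(25.0)), (14, np.float64(-36.0)), (15, np.float64(-23.0)), (28, np.float64(25.0)), (32, np.float64(21.0)), (131, np.float64(25.0)), (150, np.float64(-60.0)), (151, np.float64(-91.0)), (152, np.float64(-36.0))]), (340, [(82, np.float64(26.0)), (150, np.float64(-37.0)), (151, np.float64(-50.0))])]
w10 [452.5 253.4  42.7] [(190, [(1, np.float64(35.0)), (3, np.float64(-26.0)), (5, np.float64(27.0)), (9, np.float64(-38.0)), (23, np.float64(26.0)), (24, np.float64(26.0)), (27, np.float64(22.0)), (31, np.float64(-27.0)), (32, np.float64(-32.0)), (45, np.float64(25.0)), (134, np.float64(23.0)), (165, np.float64(-57.0)), (166, np.float64(-92.0)), (167, np.float64(-39.0))]), (340, [(84, np.float64(25.0)), (165, np.float64(-38.0)), (166, np.float64(-53.0))])]
```

```bash
python3 - <<'E'
from h import *
C=np.array([573.1,266,0]);a=.106;u=np.array([np.cos(a),np.sin(a),0])
for n in('w8','w9','w10'):
    k=load(n);g=cv2.cvtColor(k['image'],cv2.COLOR_RGB2GRAY).astype(float)
    for col in(190,340):
        d=np.diff(g[:,col-3:col+4].mean(1));d=d[:175];i=d.argmin();w=-d[i-2:i+3];r=i+.5+(w@np.arange(-2,3))/w.sum()
        o,e=ray(k,col,r);t=(-75-(o-C)@u)/(e@u);print(n,col,round(r,1),'z',(o+t*e)[2].round(1))
E
```

```text
w8 190 62.6 z -5.4
w8 340 51.1 z 56.7
w9 190 151.3 z 52.5
w9 340 151.0 z 52.3
w10 190 166.3 z 54.7
w10 340 166.0 z 54.5
```

The plate edge rises 2.2 mm over the last 7.4 mm of travel, as expected. Force onset and geometry put the total lift at about 3.1–4.6 mm. Handing in.

```bash
python3 -c "
from cell import manip
print(manip.sign_off())"
```

```text
the job is handed in; nothing more can be done
None
```

All four knobs are turned to about 1.40 rad. The wedge, still gripped, is under the plate's front edge and has lifted it an estimated 3.1–4.6 mm. The job is handed in at about 25 s on the robot's clock, but sign-off returned no verdict.

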